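# Pull the flat-headed tester from its case and stand it in the beaker

## Task

Take the pocket tester with the flat, oblong head out of its case: it sits snugly in its cutout, so hold it by the head that sticks out and ease it straight up (small wiggles help). Lower it, tip down, into the larger of the two loose glass beakers on the bench until the tip is at the bottom, and let go there without dropping it: it may lean on the rim. Leave the other two testers in their cutouts and the beaker standing upright.

Things in the scene. Friction and masses are not known exactly. Their poses are not given: they have to be found in the camera images.
- flat_tester: White pocket tester to take, 130 mm long, 60-120 g, seated tip down in one of the case's three cutouts. Origin: middle of its tip; z up its length. Barrel 22 mm in diameter to z = 75; above it the flat head, 24 mm (x) by 38 mm (y), z = 75 to 130, display on -x: pinch it across x near z = 110. Sprung rubber cheeks at -x and +x hold the barrel: pulling takes 5 to 15 N; small twists about z ease it.
- round_tester: Bystander in another cutout: same barrel, but a round head 36 mm in diameter, 123 mm long in all. Origin: middle of its tip, z up. The case is grey and black plastic, open, fixed, 102 by 226 mm, 74 mm high; its cutouts stand in a row along the testers' y, 62 mm apart. Seated tips are 8 mm above the bench, 62 mm below the insert's top. Which cutout holds which tester varies.
- slim_tester: Bystander in the remaining cutout: same white barrel with a slim round head, 22 mm in diameter like the barrel, 131 mm long in all, so its top is 139 mm above the bench: carry the flat tester over it or away from it. Origin: middle of its tip, z up its length.
- beaker: The larger loose glass beaker on the bench, straight-sided, empty: 80 mm outer diameter, wall 3 mm, 80 mm high, floor 4 mm thick, 0.22 kg. Origin: centre of its underside, z up. A smaller beaker (48 mm in diameter, 60 mm high), not used, stands about 100 mm to its left (+y); the wide glass dish in the steel tray is not used either.
There are look-alikes about, which are no part of the job. Leave any orange look-alike of the flat_tester alone. What is shaped like the beaker but red is not meant.

How it is judged (in metres and radians):
On the way:
1. the flat-headed tester is pulled up until its tip is clear of the case (height (world z) of flat_tester above 0.08 m), for 0.1 s.
At the end, for the whole second after the job is handed in: The flat-headed tester rests tip down in the larger beaker: tip within 37 mm of its axis and at most 20 mm above its underside, leaning under 45 degrees; the beaker stands on the bench within 10 degrees of upright; the other two testers are in their cutouts, raised by less than 12 mm (horizontal distance between flat_tester and beaker below 0.037 m and z of flat_tester in the frame of beaker between 0 and 0.02 m and angle between flat_tester's own z axis and vertical below 0.8 rad and angle between beaker's own z axis and vertical below 0.17 rad and height (world z) of beaker below 0.01 m and linear speed of flat_tester below 0.03 m/s and height (world z) of each of round_tester, slim_tester below 0.02 m); the robot touches nothing.
It fails at once if one of the other two testers is pulled or knocked from its seat (moved more than 15 mm) (distance of any of round_tester, slim_tester from where it was at the start of the episode above 0.015 m).
It fails at once if the beaker is knocked over (tilted more than 25 degrees) (angle between beaker's own z axis and vertical above 0.44 rad).
It fails at once if the tester is dropped into the beaker (faster than 0.65 m/s while its tip is inside it: a fall of more than about 20 mm) (horizontal distance between flat_tester and beaker below 0.04 m and z of flat_tester in the frame of beaker below 0.08 m and linear speed of flat_tester above 0.65 m/s).
It also fails if it takes over 43 s, if anything falls off the work surface, if the arm or the gripper's body presses on something with over 40 N, if the wrist force passes 120 N, or if a joint passes its speed limit or range.

## Robot

A 6-joint arm with a two-finger parallel gripper is mounted at the origin on the work surface. World frame = base frame: x ahead of the robot, y to its left, z up, the work surface at z = 0. Lengths are in mm, angles in rad, forces in N, time in s.
With the tool pointing down it reaches from about 350 to 875 mm from the base axis. Payload 4.2 kg.
Tool frame: the origin (TCP) lies midway between the tips of the shut fingers; the grasp point (between the pads) lies 19 mm behind it (r.hold_point_z is the distance from the TCP to the grasp point, in mm); z points along the fingers, y is the direction in which the jaws open and shut (so a half turn about z gives the same grasp; the last joint's range is limited). The gripper opens to 85 mm and grips with 20 to 120 N. Pads are 22 mm wide; open, the fingers measure 114 mm over their backs; the gripper's body (76 mm by 85 mm) begins 54 mm behind the grasp point. The pads swing forward as they close: fully open they stand 13 mm farther back than shut.
Start: joints at [1.425, 0.385, 0.008, 0, -1.194, -0.259], TCP at [246.113, 574.48, 231.312] pointing down, gripper open.
Joint ranges: [-3.14, 3.14], [-1.21, 2.06], [-1.07, 1.41], [-3.16, 2.05], [-2.99, -0.16], [-3.1, 3.1]. Speed limits (rad/s): [2.79, 2.79, 3.14, 3.14, 3.14, 3.14].

## Interface

Orientations are given as a 3x3 rotation matrix whose columns are the frame's x, y, z axes.
In Python, from cell import status, read_camera, r, find_in, pinpoint gives the robot as it stands.
- The arm moves only by the tool servo_tool, never from a script. Its argument "moves" is a list of rows, each a list of 3 entries, a list of its own where there are three numbers: the closure, from -1 (fully open) to 1 (shut), so that 0 is half open, then the shift along the tool's x, y, z in units of 30 mm (1.0 is 30 mm), then the turn, a rotation vector about the tool's x, y, z in units of 5 degrees (1.0 is 5 degrees). A call has exactly 8 rows; each row is the pose to reach, as a shift and turn from the pose commanded when the call began, along the tool's axes at that moment; what a row does not reach only later rows make up. A row lasts 1/12 s, in which the tool goes at most 41.7 mm and 7.16 degrees, less where a joint would pass 70% of its speed; a pose out of reach is approached as far as the arm can. A call with a gripper value outside its range is refused whole. The fingers move at their own pace and stop on an object; "newtons" is the grip in N (left out, the last holds). Time passes only in rows, so rows that repeat a pose let the fingers close, or fill a call up. It gives the time, the measured TCP pose, the force and the opening at its end, in the units of the state.
- status.observe(): the state, without advancing time (a new reading comes with each control period).
- read_camera(name): name is "scene" or "side" or "wrist"; returns a dict with "color" (384x512x3 uint8, blue, green, red), "K" (3x3 intrinsics, pixels), "k1" (the pictures are not rectified: a ray, as slopes to the right and down, at radius r is drawn at 1 + k1 r^2 times it, then the intrinsics apply), "R" (3x3) and "t" (3): a world point X has camera coordinates R X + t. Camera axes: x right, y down, z forward; pixel columns grow to the right and rows downward; lengths in mm; the calibration is good to about 2 mm. A picture is of the moment at which its call begins. There is no depth.
- r.sign_off(): hands the job in, once; it reports no verdict.
Trained networks look in a picture, given as the dict that the camera call returned (one of the last four; its "shot" number tells which), for a name from the list of things; names that differ only in an ending like _2 or _b are one class to them, and where a whole thing is asked for, a point or a joint stands for the part that bears it (a point fixed in the world has none). Each returns a list of dicts, best first, with "score" (0 to 1); they miss things now and then, are a little off and sometimes report something else, mostly with a low value. They report only what shows in the picture. A call takes as long as a camera call. They do not tell look-alikes from the thing itself.
- find_in(picture, query): "centre" ([column, row] in pixels, amid what is visible of it).
- pinpoint(picture, query): "centre" ([column, row] in pixels: a listed point, or the origin of a listed thing).
The state is a dict: "time": time; "joints": joint angles; "joint_vel": joint speeds; "joint_efforts": joint torques, N m; "eef_pos": TCP position; "tcp_rot": TCP orientation; "contact_force": force on the tool from outside, world axes, zero at the start; "ft_torque": the same for the moment, N m; "finger_gap": opening from 0.0 (shut) to 1.0 (fully open).
Only numpy, scipy, OpenCV 4.12 (cv2) and the standard library are available. Lean on these libraries where they do the work, as an engineer would, in place of code of your own. Each camera call takes 0.05 s, during which the arm holds its last target.

## Working session

There is one attempt and no reset: what is moved stays moved. The work goes in short steps, Python scripts to look and compute and a tool call to move; the robot and the scene stay as the last step left them, time stands still between calls to the robot, and variables do not carry over. Pictures are saved under pics/ and viewed, and the job is handed in when it is done.

Besides the shell and the picture viewer there is one more tool, called by a JSON object that holds its "fn" and its "kwargs". servo_tool: Moves the arm, as the interface text tells. Its arguments: {"type":"object","properties":{"moves":{"type":"array"},"newtons":{"type":"number"}},"required":["moves"]}

```bash
ls; mkdir -p pics; cat > h.py <<'E'
import numpy as np,cv2
from cell import status, read_camera, r, find_in, pinpoint
def ray(c,uv):
    K=np.array(c["K"]);R=np.array(c["R"]);t=np.array(c["t"])
    d=np.array([(uv[0]-K[0,2])/K[0,0],(uv[1]-K[1,2])/K[1,1]])
    s=d.copy()
    for _ in range(20): s=d/(1+c["k1"]*(s@s))
    v=R.T@np.array([s[0],s[1],1.]); return -R.T@t, v/np.linalg.norm(v)
def atz(c,uv,z):
    o,v=ray(c,uv); return o+v*(z-o[2])/v[2]
def tri(obs):
    A=np.zeros((3,3));b=np.zeros(3)
    for c,uv in obs:
        o,v=ray(c,uv);P=np.eye(3)-np.outer(v,v);A+=P;b+=P@o
    X=np.linalg.solve(A,b)
    return X,[np.linalg.norm((np.eye(3)-np.outer(v,v))@(X-o)) for o,v in [ray(*q) for q in obs]]
def proj(c,X):
    p=np.array(c["R"])@np.array(X,float)+np.array(c["t"]);s=p[:2]/p[2];s=s*(1+c["k1"]*(s@s));K=np.array(c["K"])
    return [K[0,0]*s[0]+K[0,2],K[1,1]*s[1]+K[1,2]]
E
python3 - <<'E'
from h import *
np.set_printoptions(precision=1,suppress=True)
for n in ["scene","side","wrist"]:
    c=read_camera(n);cv2.imwrite(f"pics/{n}0.png",c["color"])
    for q in ["flat_tester","round_tester","slim_tester","beaker"]:
        print(n,q,[(np.round(d["centre"]),round(d["score"],2),atz(c,d["centre"],0 if q=="beaker" else 8)) for d in pinpoint(c,q)],[(np.round(d["centre"]),round(d["score"],2)) for d in find_in(c,q)])
s=status.observe();print(s["time"],s["eef_pos"],s["tcp_rot"],s["finger_gap"],r.hold_point_z)
E
```

```text
pics
scene flat_tester [(array([228., 247.]), 0.72, array([607.8,  31.4,   8. ])), (array([265., 164.]), 0.68, array([ 435.4, -119.5,    8. ]))] [(array([264., 133.]), 0.92), (array([225., 214.]), 0.88), (array([203., 159.]), 0.69)]
scene round_tester [(array([314., 299.]), 0.45, array([534.8, 195.3,   8. ]))] [(array([193., 140.]), 0.87)]
scene slim_tester [] [(array([180., 122.]), 0.69), (array([194., 139.]), 0.63)]
scene beaker [(array([293., 241.]), 0.87, array([496.3,  77.1,   0. ])), (array([317., 294.]), 0.81, array([521.5, 186. ,   0. ])), (array([374., 274.]), 0.79, array([415.5, 205.8,   0. ]))] [(array([292., 229.]), 0.91), (array([316., 282.]), 0.61)]
side flat_tester [(array([295., 178.]), 0.94, array([592.2,   8.4,   8. ])), (array([236., 241.]), 0.81, array([ 438.4, -129. ,    8. ]))] [(array([234., 198.]), 0.88), (array([297., 134.]), 0.84), (array([313., 160.]), 0.73)]
side round_tester [] []
side slim_tester [] [(array([345., 213.]), 0.69)]
side beaker [(array([243., 173.]), 0.86, array([501.6,  67.2,   0. ])), (array([192., 145.]), 0.59, array([420. , 217.2,   0. ]))] [(array([238., 115.]), 0.6), (array([186., 132.]), 0.6), (array([240., 148.]), 0.59)]
wrist flat_tester [] []
wrist round_tester [] []
wrist slim_tester [] []
wrist beaker [] []
1.35 [246.1 574.5 231.3] [[ 0.9 -0.4  0. ]
 [-0.4 -0.9  0. ]
 [-0.  -0.  -1. ]] 1.0023175519244587 18.700000000000003
```

```bash
python3 -c "
import cv2
for n in ['scene','side']:
    i=cv2.imread(f'pics/{n}0.png'); cv2.imwrite(f'pics/{n}0b.png',cv2.resize(i[60:360,110:510],None,fx=2,fy=2,interpolation=cv2.INTER_CUBIC))"
```

```text
(no output)
```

View pics/scene0b.png

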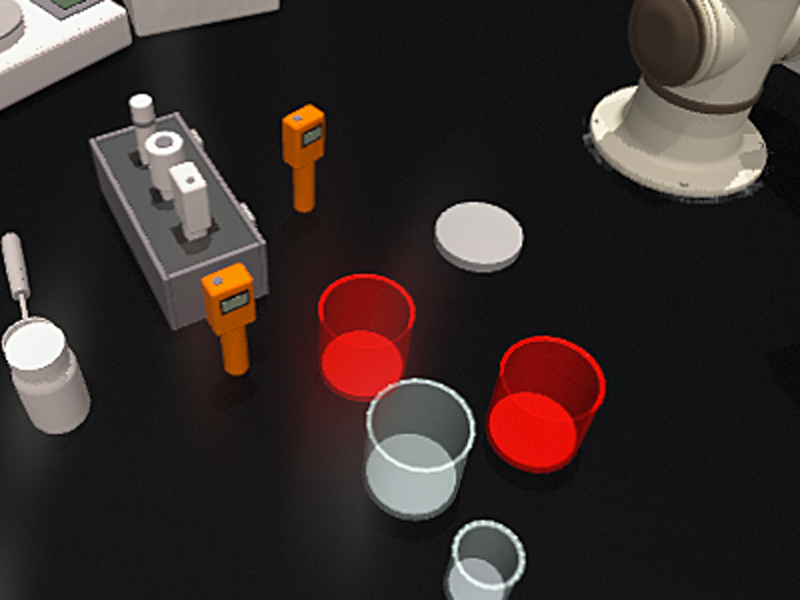

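View pics/side0b.png

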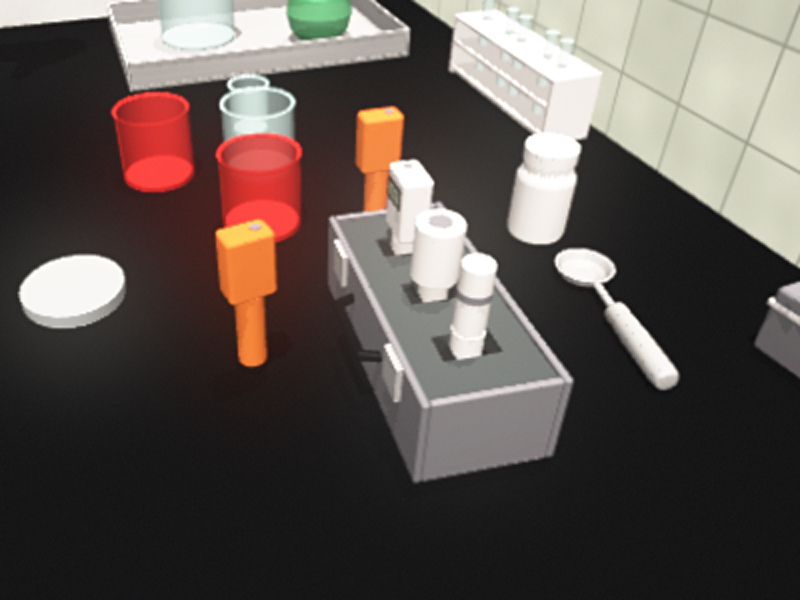

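The scene and side pictures show three flat-headed testers: orange at scene (228,215), orange at (264,133) and white in the case at (205,160). The white one is meant. The beakers are red at (292,229), red at (383,262), clear large at (320,285) and clear small at (353,342). The clear large one is meant. I'll confirm both with enlarged crops.

```bash
python3 -c "
import cv2,numpy as np
a=cv2.imread('pics/scene0.png');b=cv2.imread('pics/side0.png')
f=lambda i,x,y:cv2.resize(i[y:y+75,x:x+100],None,fx=4,fy=4,interpolation=cv2.INTER_CUBIC)
cv2.imwrite('pics/z1.png',np.vstack([np.hstack([f(a,150,110),f(b,280,130)]),np.hstack([f(a,275,245),f(b,190,85)])]))"
```

```text
(no output)
```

View pics/z1.png

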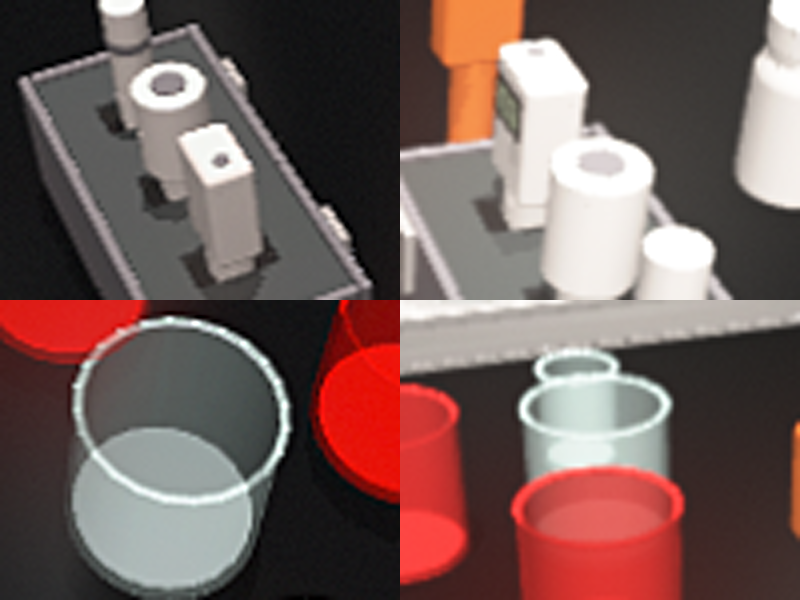

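```bash
python3 - <<'E'
from h import *
np.set_printoptions(precision=1,suppress=True)
a=read_camera("scene");b=read_camera("side")
def S(x,y):return (150+x/4,110+y/4)
def D(x,y):return (280+x/4,130+y/4)
print(tri([(a,S(217,149)),(b,D(143,66))]),atz(a,S(217,149),138),atz(b,D(143,66),138))
print([atz(a,S(*p),138) for p in [(178,137),(224,124),(255,157),(210,175)]])
print([atz(b,D(*p),138) for p in [(100,46),(151,38),(188,82),(135,98)]])
B=[(a,(320.6,272.6)),(b,(238.8,111.6))]
print("beaker",tri(B),[atz(c,p,80) for c,p in B],[(d["score"],atz(a,d["centre"],0)) for d in pinpoint(a,"beaker")])
def C(x,y):return (110+x/2,60+y/2)
print("case",[atz(a,C(*p),74) for p in [(92,140),(180,114),(266,238),(170,276)]],[atz(b,C(*p),74) for p in [(331,217),(428,400),(570,380),(440,205)]])
print("round",atz(a,S(169,83),131),atz(b,D(201,163-3),131),"slim",atz(b,D(278,246),139),atz(a,C(141,101),139))
print("dist stuff", status.observe()["time"], 'red',[atz(a,C(*p),80) for p in [(367,311),(552,375)]], 'orange top',tri([(a,C(230,278)),(b,C(380,112))]),tri([(a,C(304,115)),(b,C(247,230))]))
E
```

```text
(array([577.5, -97.3, 136.6]), [np.float64(0.5403372597993561), np.float64(0.5403372597993988)]) [577.6 -95.6 138. ] [577.  -99.7 138. ]
[array([ 589. , -112.2,  138. ]), array([ 567.5, -109.3,  138. ]), array([565.6, -81.8, 138. ]), array([587.7, -81.6, 138. ])]
[array([567.6, -80. , 138. ]), array([588.9, -80.2, 138. ]), array([ 587.9, -116. ,  138. ]), array([ 564.5, -120.7,  138. ])]
beaker (array([528.1, 191. ,  78.4]), [np.float64(0.01956203981589105), np.float64(0.01956203981609236)]) [array([528.8, 191.6,  80. ]), array([527.3, 187.6,  80. ])] [(0.71, array([531.6, 192.5,   0. ])), (0.68, array([413.6, 208.3,   0. ])), (0.61, array([495.8,  81.9,   0. ]))]
case [array([ 615.1, -269.7,   74. ]), array([ 516.2, -260.8,   74. ]), array([529. , -46.5,  74. ]), array([625.5, -50.1,  74. ])] [array([532.2, -45.1,  74. ]), array([ 521.1, -263.3,   74. ]), array([ 614.2, -273.6,   74. ]), array([628.4, -56. ,  74. ])]
round [ 573.6 -157.8  131. ] [ 574.5 -156.6  131. ] slim [ 569.5 -220.4  139. ] [ 570.4 -218.   139. ]
dist stuff 1.5 red [array([501.2,  78.6,  80. ]), array([413.3, 208.7,  80. ])] orange top (array([601.1,  25.5, 129.7]), [np.float64(0.8920140909121569), np.float64(0.892014090912191)]) (array([ 441. , -124.5,  129.7]), [np.float64(0.8726496965052067), np.float64(0.8726496965053131)])
```

```bash
cat >> h.py <<'E'
from scipy.spatial.transform import Rotation as Ro
np.set_printoptions(precision=3,suppress=True)
def Rt(yaw_y,tilt=0):  # tool pointing down, tool y at angle yaw_y (deg); then tilt (deg) about tool y
    a=np.radians(yaw_y);y=np.array([np.cos(a),np.sin(a),0]);z=np.array([0,0,-1.]);x=np.cross(y,z)
    return np.column_stack([x,y,z])@Ro.from_euler('y',tilt,degrees=True).as_matrix()
def plan(p,R):
    s=status.observe();R0=np.array(s["tcp_rot"]);e=np.array(s["eef_pos"])
    print("t",s["time"],"pos",e,"gap",s["finger_gap"],"F",np.array(s["contact_force"]),"j",np.array(s["joints"]))
    print("shift",R0.T@(np.array(p)-e)/30,"turn",np.degrees(Ro.from_matrix(R0.T@R).as_rotvec())/5)
E
python3 - <<'E'
from h import *
plan([577.5,-96.5,231],Rt(176.5))
E
```

```text
t 1.5 pos [246.116 574.473 231.328] gap 1.0025398005107937 F [ 0.533 -0.088  0.016] j [ 1.425  0.385  0.008  0.    -1.194 -0.259]
shift [18.962 16.208  0.011] turn [-0.    -0.    14.061]
```

{"fn": "servo_tool", "kwargs": {"moves": [[-1,[1,0.85,0],[0,0,0.6]],[-1,[2,1.7,0],[0,0,1.2]],[-1,[3,2.55,0],[0,0,1.8]],[-1,[4,3.4,0],[0,0,2.4]],[-1,[5,4.25,0],[0,0,3]],[-1,[6,5.1,0],[0,0,3.6]],[-1,[7,5.95,0],[0,0,4.2]],[-1,[8,6.8,0],[0,0,4.8]]]}}

```text
time: 2.17
eef_pos: [386.8, 290.7, 231.7]
tcp_rot: [[0.678, -0.735, 0.001], [-0.735, -0.678, 0.001], [-0.0, -0.001, -1.0]]
contact_force: [0.9, 0.2, -0.4]
finger_gap: 0.998
```

```bash
python3 - <<'E'
from h import *
plan([577.5,-96.5,231],Rt(176.5))
E
```

```text
t 2.1667 pos [386.819 290.681 231.664] gap 0.9975542758480562 F [ 0.896  0.216 -0.392] j [ 0.981  0.142 -0.326  0.    -1.102 -0.236]
shift [13.796  4.08   0.018] turn [-0.008  0.004  9.239]
```

{"fn": "servo_tool", "kwargs": {"moves": [[-1,[1.2,0.36,0],[0,0,0.8]],[-1,[2.4,0.72,0],[0,0,1.6]],[-1,[3.6,1.08,0],[0,0,2.4]],[-1,[4.8,1.44,0],[0,0,3.2]],[-1,[6,1.8,0],[0,0,4]],[-1,[7.2,2.16,0],[0,0,4.8]],[-1,[8.4,2.52,0],[0,0,5.6]],[-1,[9.6,2.88,0],[0,0,6.4]]]}}

```text
time: 2.83
eef_pos: [519.3, 20.6, 231.7]
tcp_rot: [[0.184, -0.983, 0.001], [-0.983, -0.184, 0.0], [-0.0, -0.001, -1.0]]
contact_force: [0.8, 0.5, 0.6]
finger_gap: 0.998
```

```bash
python3 - <<'E'
from h import *
plan([577.5,-96.5,231],Rt(176.5))
E
```

```text
t 2.8333 pos [519.273  20.633 231.699] gap 0.9984847165913174 F [0.752 0.504 0.629] j [ 0.352  0.205 -0.248  0.    -1.118 -0.167]
shift [ 4.195 -1.188  0.024] turn [-0.01   0.002  2.823]
```

{"fn": "servo_tool", "kwargs": {"moves": [[-1,[0.9,-0.25,0],[0,0,0.6]],[-1,[1.8,-0.5,0],[0,0,1.2]],[-1,[2.7,-0.75,0],[0,0,1.8]],[-1,[3.5,-1.0,0],[0,0,2.4]],[-1,[4.1,-1.19,0],[0,0,2.8]],[-1,[4.1,-1.19,0],[0,0,2.8]],[-1,[4.1,-1.19,0],[0,0,2.8]],[-1,[4.1,-1.19,0],[0,0,2.8]]]}}

```text
time: 3.5
eef_pos: [576.5, -91.4, 231.2]
tcp_rot: [[-0.055, -0.998, -0.0], [-0.998, 0.055, 0.0], [-0.0, 0.0, -1.0]]
contact_force: [0.1, 0.3, -0.4]
finger_gap: 1.0
```

```bash
python3 - <<'E'
from h import *
plan([577.5,-96.5,231],Rt(176.5))
for n in ["wrist","scene","side"]:
    c=read_camera(n);cv2.imwrite(f"pics/{n}1.png",c["color"])
    if n=="wrist":
        im=cv2.resize(c["color"],None,fx=1.5,fy=1.5)
        cv2.imwrite("pics/w1b.png",im)
        for X in [(577.5,-96.5,138),(577.5,-96.5,118),(573.7,-157.5,131),(570,-219,139)]: print(proj(c,X))
E
```

```text
t 3.5 pos [576.478 -91.397 231.186] gap 1.0000328789949824 F [ 0.134  0.328 -0.391] j [ 0.12   0.315 -0.097 -0.    -1.159 -0.175]
shift [ 0.168 -0.043  0.006] turn [0.005 0.002 0.065]
[np.float64(250.00280698882904), np.float64(186.83144740191102)]
[np.float64(250.13765895825676), np.float64(179.56914516706934)]
[np.float64(250.326044248599), np.float64(109.38764122083393)]
[np.float64(250.4331924995496), np.float64(20.59871181945053)]
```

View pics/w1b.png

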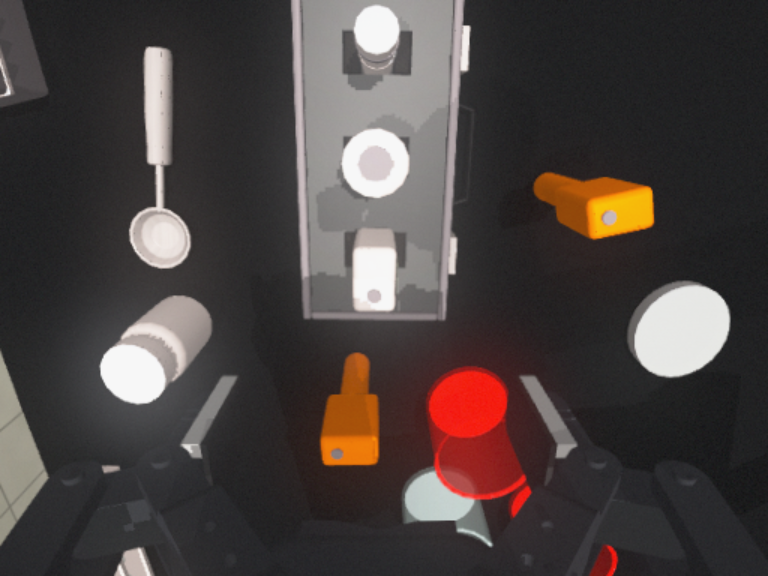

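The wrist view confirms the white flat head in the end cutout. Its top centre is at about (250,187), where my projection predicted it. The case is aligned with the jaws, so I'm descending.

{"fn": "servo_tool", "kwargs": {"moves": [[-1,[0.17,-0.04,0.7],[0,0,0.06]],[-1,[0.17,-0.04,1.4],[0,0,0.06]],[-1,[0.17,-0.04,2.1],[0,0,0.06]],[-1,[0.17,-0.04,2.8],[0,0,0.06]],[-1,[0.17,-0.04,3.4],[0,0,0.06]],[-1,[0.17,-0.04,4.0],[0,0,0.06]],[-1,[0.17,-0.04,4.4],[0,0,0.06]],[-1,[0.17,-0.04,4.4],[0,0,0.06]]]}}

```text
time: 4.32
eef_pos: [575.7, -96.0, 96.7]
tcp_rot: [[-0.06, -0.998, -0.006], [-0.998, 0.06, 0.0], [0.0, 0.006, -1.0]]
contact_force: [-0.6, -0.2, -0.5]
finger_gap: 1.0
```

{"fn": "servo_tool", "kwargs": {"moves": [[0,[0,0,0],[0,0,0]],[0.2,[0,0,0],[0,0,0]],[0.4,[0,0,0],[0,0,0]],[0.6,[0,0,0],[0,0,0]],[1,[0,0,0],[0,0,0]],[1,[0,0,0],[0,0,0]],[1,[0,0,0],[0,0,0]],[1,[0,0,0],[0,0,0]]], "newtons": 60}}

```text
time: 4.98
eef_pos: [578.4, -96.9, 100.3]
tcp_rot: [[-0.061, -0.998, 0.002], [-0.998, 0.061, -0.0], [0.0, -0.002, -1.0]]
contact_force: [0.0, 0.1, 5.0]
finger_gap: 0.272
```

```bash
python3 - <<'E'
from h import *
plan([577.5,-96.5,99],Rt(176.5))
for n in ["wrist","scene","side"]:
    c=read_camera(n);cv2.imwrite(f"pics/{n}2.png",c["color"])
a=cv2.imread('pics/scene2.png');b=cv2.imread('pics/side2.png')
f=lambda i,x,y:cv2.resize(i[y:y+150,x:x+200],None,fx=2,fy=2,interpolation=cv2.INTER_CUBIC)
cv2.imwrite('pics/z2.png',np.vstack([np.hstack([f(a,120,50),f(b,230,80)]),cv2.resize(cv2.imread('pics/wrist2.png'),(800,300))]))
E
```

```text
t 4.9833 pos [578.373 -96.869 100.304] gap 0.2720649906519631 F [0.048 0.105 5.008] j [ 0.11   0.443 -0.261  0.    -0.865 -0.171]
shift [-0.011  0.03   0.043] turn [-0.02  -0.001  0.005]
```

View pics/z2.png

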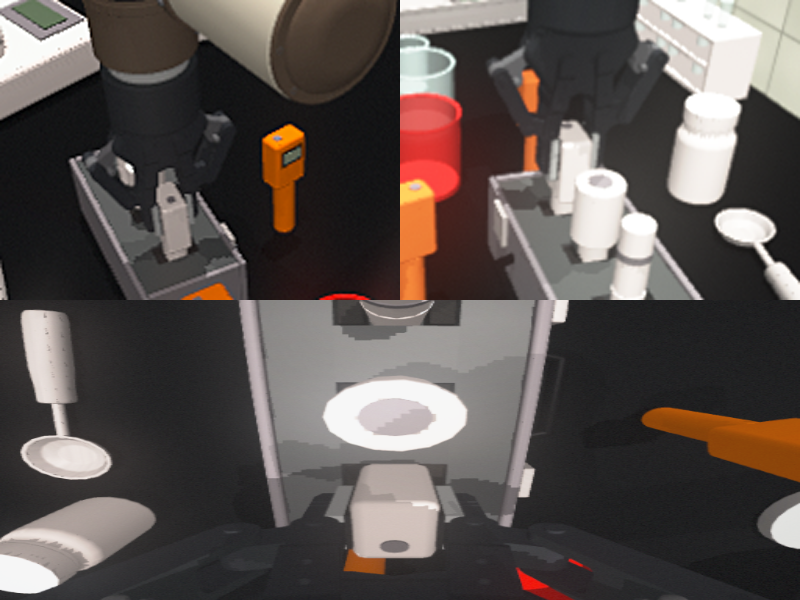

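The pads hold the head: a gap of 0.272 is 23 mm, against 24 mm for the head. Now I'll ease it up with small twists.

{"fn": "servo_tool", "kwargs": {"moves": [[1,[0,0,-0.05],[0,0,0.5]],[1,[0,0,-0.1],[0,0,-0.5]],[1,[0,0,-0.2],[0,0,0.5]],[1,[0,0,-0.3],[0,0,-0.5]],[1,[0,0,-0.4],[0,0,0.5]],[1,[0,0,-0.5],[0,0,-0.5]],[1,[0,0,-0.6],[0,0,0.4]],[1,[0,0,-0.7],[0,0,0]]], "newtons": 80}}

```text
time: 5.8
eef_pos: [577.2, -96.7, 118.6]
tcp_rot: [[-0.064, -0.998, -0.002], [-0.998, 0.064, 0.001], [-0.001, 0.002, -1.0]]
contact_force: [1.0, 0.7, -4.7]
finger_gap: 0.269
```

{"fn": "servo_tool", "kwargs": {"moves": [[1,[0,0,-0.15],[0,0,0.4]],[1,[0,0,-0.3],[0,0,-0.4]],[1,[0,0,-0.45],[0,0,0.4]],[1,[0,0,-0.6],[0,0,-0.4]],[1,[0,0,-0.75],[0,0,0.3]],[1,[0,0,-0.9],[0,0,0]],[1,[0,0,-1.1],[0,0,0]],[1,[0,0,-1.3],[0,0,0]]]}}

```text
time: 6.47
eef_pos: [577.7, -96.8, 158.5]
tcp_rot: [[-0.062, -0.998, -0.001], [-0.998, 0.062, 0.0], [-0.0, 0.001, -1.0]]
contact_force: [3.5, -0.4, -0.2]
finger_gap: 0.272
```

```bash
python3 - <<'E'
from h import *
plan([577.5,-96.5,250],Rt(176.5))
for n in ["wrist","scene","side"]:
    c=read_camera(n);cv2.imwrite(f"pics/{n}3.png",c["color"])
a=cv2.imread('pics/scene3.png');b=cv2.imread('pics/side3.png')
f=lambda i,x,y:cv2.resize(i[y:y+150,x:x+200],None,fx=2,fy=2,interpolation=cv2.INTER_CUBIC)
cv2.imwrite('pics/z3.png',np.vstack([np.hstack([f(a,120,50),f(b,230,80)]),cv2.resize(cv2.imread('pics/wrist3.png'),(800,300))]))
E
```

```text
t 6.4667 pos [577.7   -96.758 158.512] gap 0.272332431521628 F [ 3.476 -0.354 -0.21 ] j [ 0.11   0.38  -0.194 -0.    -0.998 -0.172]
shift [-0.009  0.01  -3.05 ] turn [ 0.009  0.003 -0.006]
```

View pics/z3.png

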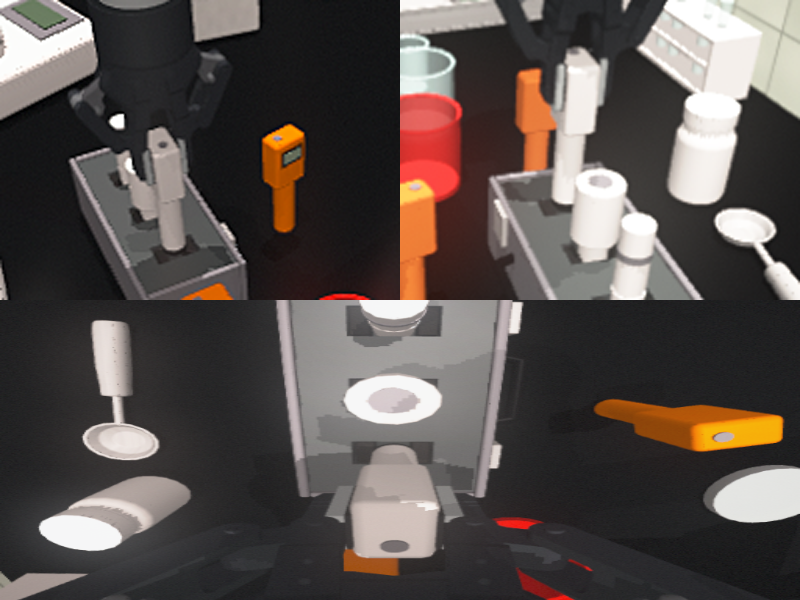

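The tester comes straight up with the jaws, with no slip to see, and the other two are still seated. I'll keep lifting to TCP z of about 255.

{"fn": "servo_tool", "kwargs": {"moves": [[1,[0,0,-0.4],[0,0,0]],[1,[0,0,-0.8],[0,0,0]],[1,[0,0,-1.3],[0,0,0]],[1,[0,0,-1.8],[0,0,0]],[1,[0,0,-2.3],[0,0,0]],[1,[0,0,-2.8],[0,0,0]],[1,[0,0,-3.2],[0,0,0]],[1,[0,0,-3.3],[0,0,0]]]}}

```text
time: 7.28
eef_pos: [578.2, -97.0, 260.7]
tcp_rot: [[-0.061, -0.998, 0.003], [-0.998, 0.061, -0.0], [0.0, -0.003, -1.0]]
contact_force: [0.3, -0.8, 0.5]
finger_gap: 0.271
```

```bash
python3 - <<'E'
from h import *
plan([528.5,190.5,257],Rt(176.5))
print(Rt(176.5,15)[:,2])
for n in ["scene","side"]:
    c=read_camera(n);cv2.imwrite(f"pics/{n}4.png",c["color"])
    print([(d["score"],d["centre"]) for d in pinpoint(c,"flat_tester")])
    print(proj(c,[577.7,-96.7,257+18.7-110]),proj(c,[577.7,-96.7,257+18.7+20]))
a=cv2.imread('pics/scene4.png');b=cv2.imread('pics/side4.png')
f=lambda i,x,y:cv2.resize(i[y:y+150,x:x+200],None,fx=2,fy=2,interpolation=cv2.INTER_CUBIC)
cv2.imwrite('pics/z4.png',np.hstack([f(a,120,50),f(b,230,30)]))
E
```

```text
t 7.2833 pos [578.199 -97.039 260.738] gap 0.27056626583646687 F [ 0.315 -0.808  0.453] j [ 0.11   0.298 -0.046  0.001 -1.224 -0.171]
shift [-9.466  2.238  0.116] turn [-0.038 -0.001  0.002]
[-0.016 -0.258 -0.966]
[(0.94, [227.9, 245.6]), (0.76, [262.6, 164.7]), (0.69, [200.6, 134.9])]
[np.float64(202.1941880547435), np.float64(134.81011490589313)] [np.float64(192.61451297234242), np.float64(67.57751144179471)]
[(0.89, [315.4, 129.7]), (0.85, [234.5, 238.5]), (0.67, [293.2, 175.3])]
[np.float64(316.8717430540446), np.float64(129.03932013590887)] [np.float64(325.366486316409), np.float64(36.12707459148541)]
```

View pics/z4.png

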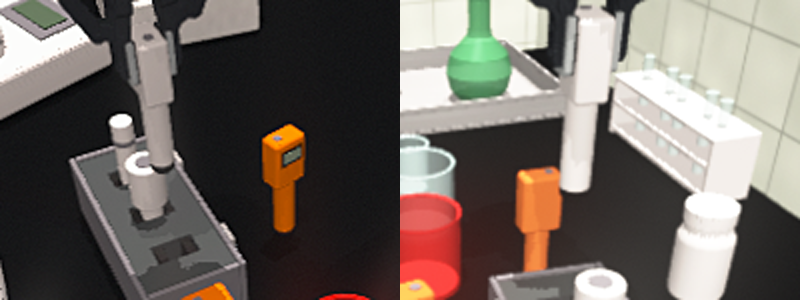

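The tip projects within 2 px of where both networks see it, so the hold is as modelled. I'll carry it over to the beaker.

{"fn": "servo_tool", "kwargs": {"moves": [[1,[-0.6,0.15,0],[0,0,0]],[1,[-1.6,0.4,0],[0,0,0]],[1,[-2.7,0.65,0],[0,0,0]],[1,[-3.8,0.9,0],[0,0,0]],[1,[-4.9,1.15,0],[0,0,0]],[1,[-6,1.4,0],[0,0,0]],[1,[-7.1,1.65,0],[0,0,0]],[1,[-8.2,1.95,0],[0,0,0]]]}}

```text
time: 8.15
eef_pos: [533.3, 153.6, 257.0]
tcp_rot: [[-0.061, -0.998, -0.002], [-0.998, 0.061, -0.001], [0.001, 0.002, -1.0]]
contact_force: [0.3, 0.4, -0.9]
finger_gap: 0.268
```

```bash
cat >> h.py <<'E'
def tip(): 
    s=status.observe(); return np.array(s["eef_pos"])+91.3*np.array(s["tcp_rot"])[:,2]
def plantip(p,R): print("tip",tip()); plan(np.array(p)-91.3*R[:,2],R)
E
python3 - <<'E'
from h import *
plantip([528.2,185.5,150],Rt(176.5,15))
E
```

```text
tip [533.123 153.456 165.748]
t 8.15 pos [533.32  153.558 257.048] gap 0.2675390407099584 F [ 0.257  0.45  -0.878] j [ 0.572  0.249 -0.123 -0.    -1.201 -0.633]
shift [-1.841  0.234  0.627] turn [0.024 2.986 0.002]
```

{"fn": "servo_tool", "kwargs": {"moves": [[1,[-0.4,0.05,0.1],[0,0.6,0]],[1,[-0.8,0.1,0.2],[0,1.2,0]],[1,[-1.2,0.15,0.3],[0,1.8,0]],[1,[-1.6,0.2,0.45],[0,2.4,0]],[1,[-1.84,0.23,0.6],[0,3,0]],[1,[-1.84,0.23,0.6],[0,3,0]],[1,[-1.84,0.23,0.6],[0,3,0]],[1,[-1.84,0.23,0.6],[0,3,0]]]}}

```text
time: 8.82
eef_pos: [530.6, 207.4, 239.8]
tcp_rot: [[-0.059, -0.998, -0.017], [-0.964, 0.061, -0.259], [0.259, 0.001, -0.966]]
contact_force: [-0.1, -0.5, 0.1]
finger_gap: 0.268
```

```bash
python3 - <<'E'
from h import *
plantip([528.2,185.5,100],Rt(176.5,15))
for n in ["scene","side"]:
    c=read_camera(n);cv2.imwrite(f"pics/{n}5.png",c["color"])
    print(n,proj(c,tip()),[(d["score"],d["centre"]) for d in pinpoint(c,"flat_tester")],[(d["score"],atz(c,d["centre"],0)) for d in pinpoint(c,"beaker")])
a=cv2.imread('pics/scene5.png');b=cv2.imread('pics/side5.png')
f=lambda i,x,y:cv2.resize(i[y:y+150,x:x+100],None,fx=4,fy=4,interpolation=cv2.INTER_CUBIC)
cv2.imwrite('pics/z5.png',np.hstack([f(a,270,180),f(b,190,0)]))
E
```

```text
tip [529.013 183.798 151.592]
t 8.8167 pos [530.559 207.402 239.775] gap 0.2677146922197354 F [-0.083 -0.518  0.068] j [ 0.75   0.354 -0.112  0.185 -1.302 -0.878]
shift [-0.498  0.032  1.647] turn [ 0.013 -0.003  0.002]
scene [np.float64(322.09379570323733), np.float64(240.95064404212863)] [(0.74, [321.4, 244.3]), (0.71, [262.8, 164.3]), (0.58, [225.7, 247.7])] [(0.96, array([502.216,  77.99 ,   0.   ])), (0.72, array([530.852, 191.274,   0.   ])), (0.57, array([413.995, 201.578,   0.   ]))]
side [np.float64(238.84126515145158), np.float64(79.09103807616373)] [(0.97, [294.3, 179.5]), (0.88, [236.3, 239.2]), (0.64, [236.3, 78.7])] [(0.84, array([418.71 , 211.745,   0.   ])), (0.74, array([499.857,  79.97 ,   0.   ]))]
```

View pics/z5.png

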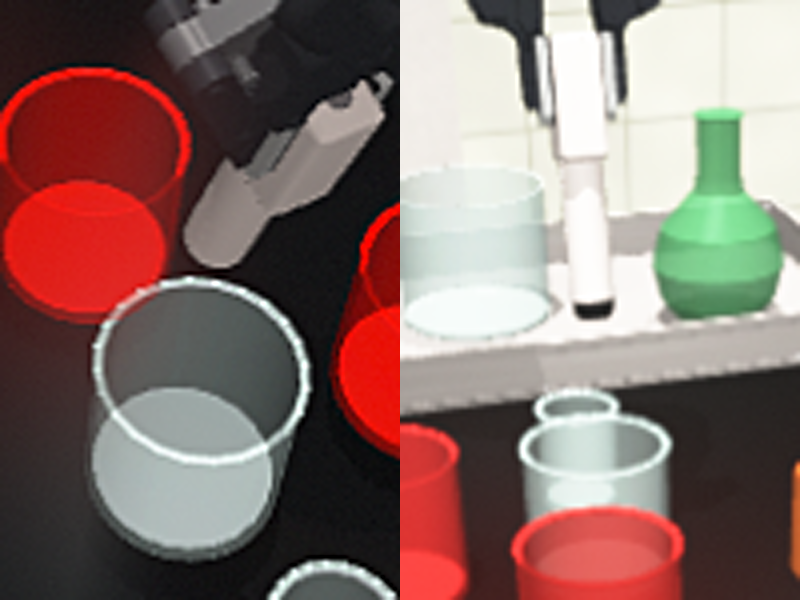

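Side and scene views agree: the tip is over the beaker axis at about (238,77) and (323,241). I'm lowering it into the mouth.

{"fn": "servo_tool", "kwargs": {"moves": [[1,[-0.25,0.03,0.4],[0,0,0]],[1,[-0.38,0.03,0.9],[0,0,0]],[1,[-0.5,0.03,1.4],[0,0,0]],[1,[-0.63,0.03,1.9],[0,0,0]],[1,[-0.75,0.03,2.4],[0,0,0]],[1,[-0.84,0.03,2.8],[0,0,0]],[1,[-0.86,0.03,2.94],[0,0,0]],[1,[-0.86,0.03,2.94],[0,0,0]]]}}

```text
time: 9.78
eef_pos: [529.6, 209.2, 147.6]
tcp_rot: [[-0.059, -0.998, -0.018], [-0.964, 0.062, -0.26], [0.26, 0.002, -0.966]]
contact_force: [-0.2, 0.7, 0.4]
finger_gap: 0.273
```

```bash
python3 - <<'E'
from h import *
plantip([528.2,185.5,9],Rt(176.5,15))
for n in ["scene","side"]:
    c=read_camera(n);cv2.imwrite(f"pics/{n}6.png",c["color"])
a=cv2.imread('pics/scene6.png');b=cv2.imread('pics/side6.png')
f=lambda i,x,y:cv2.resize(i[y:y+150,x:x+100],None,fx=4,fy=4,interpolation=cv2.INTER_CUBIC)
cv2.imwrite('pics/z6.png',np.hstack([f(a,270,200),f(b,190,30)]))
E
```

```text
tip [528.01  185.476  59.481]
t 9.7833 pos [529.614 209.181 147.635] gap 0.27252357981864844 F [-0.192  0.676  0.449] j [ 0.753  0.432 -0.242  0.201 -1.1   -0.924]
shift [-0.435 -0.004  1.624] turn [ 0.019 -0.017 -0.001]
```

View pics/z6.png

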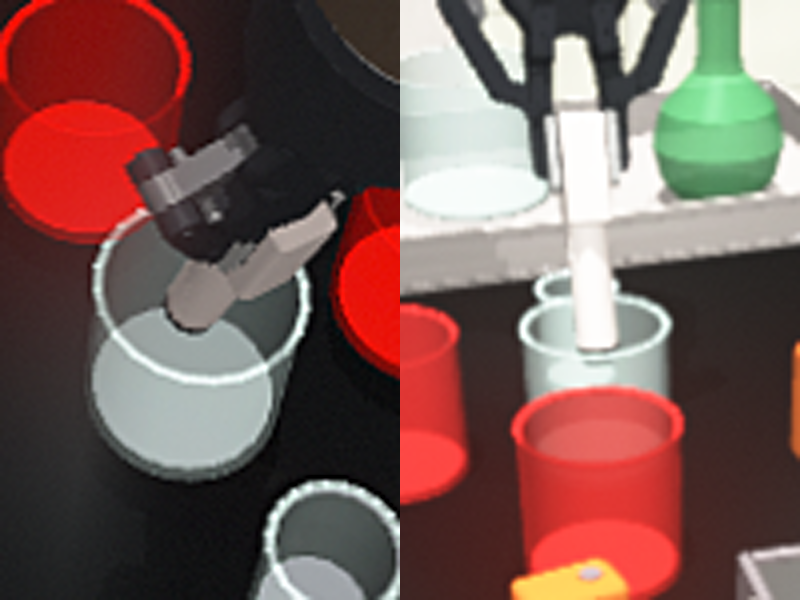

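The tip is inside the rim, centred in both views. Going on down near the floor.

{"fn": "servo_tool", "kwargs": {"moves": [[1,[-0.06,0,0.22],[0,0,0]],[1,[-0.12,0,0.45],[0,0,0]],[1,[-0.18,0,0.68],[0,0,0]],[1,[-0.24,0,0.9],[0,0,0]],[1,[-0.3,0,1.13],[0,0,0]],[1,[-0.35,0,1.32],[0,0,0]],[1,[-0.4,0,1.5],[0,0,0]],[1,[-0.41,0,1.53],[0,0,0]]]}}

```text
time: 10.55
eef_pos: [529.5, 209.5, 99.5]
tcp_rot: [[-0.059, -0.998, -0.018], [-0.964, 0.061, -0.26], [0.26, 0.002, -0.966]]
contact_force: [-0.2, -0.8, -0.9]
finger_gap: 0.271
```

{"fn": "servo_tool", "kwargs": {"moves": [[1,[0,0,0],[0,0,0]],[1,[-0.01,0,0.03],[0,0,0]],[1,[-0.01,0,0.05],[0,0,0]],[1,[-0.02,0,0.07],[0,0,0]],[1,[-0.02,0,0.09],[0,0,0]],[1,[-0.03,0,0.11],[0,0,0]],[1,[-0.03,0,0.12],[0,0,0]],[1,[-0.03,0,0.12],[0,0,0]]]}}

```text
time: 11.22
eef_pos: [530.0, 209.8, 97.2]
tcp_rot: [[-0.059, -0.998, -0.016], [-0.964, 0.061, -0.258], [0.259, 0.0, -0.966]]
contact_force: [-0.8, -1.2, 1.1]
finger_gap: 0.267
```

```bash
python3 - <<'E'
from h import *
plantip([528.2,185.5,7],Rt(176.5,15))
for n in ["scene","side"]:
    c=read_camera(n);cv2.imwrite(f"pics/{n}7.png",c["color"])
plantip([528.2,185.5,7],Rt(176.5,15))
a=cv2.imread('pics/scene7.png');b=cv2.imread('pics/side7.png')
f=lambda i,x,y:cv2.resize(i[y:y+150,x:x+100],None,fx=4,fy=4,interpolation=cv2.INTER_CUBIC)
cv2.imwrite('pics/z7.png',np.hstack([f(a,270,210),f(b,190,50)]))
E
```

```text
tip [528.538 186.173   9.032]
t 11.2167 pos [529.988 209.772  97.217] gap 0.26732728043325 F [-0.787 -1.235  1.109] j [ 0.752  0.487 -0.3    0.215 -0.986 -0.951]
shift [0.005 0.01  0.071] turn [ 0.001 -0.002  0.001]
tip [528.574 186.243   9.054]
t 11.3167 pos [530.016 209.836  97.241] gap 0.2707304653342666 F [-0.045 -0.624  0.398] j [ 0.752  0.487 -0.3    0.215 -0.986 -0.951]
shift [0.007 0.011 0.073] turn [-0.    -0.001  0.002]
```

View pics/z7.png

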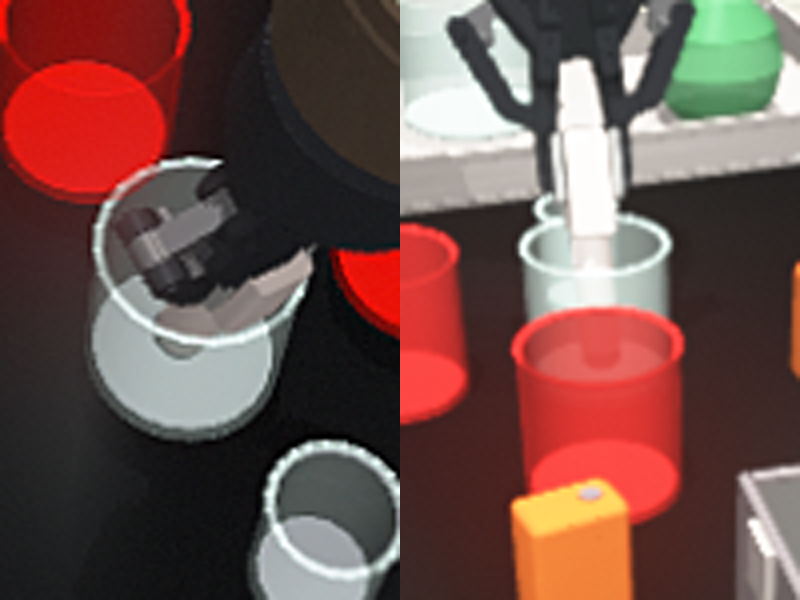

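{"fn": "servo_tool", "kwargs": {"moves": [[1,[-0.01,0,0.02],[0,0,0]],[1,[-0.01,0,0.03],[0,0,0]],[1,[-0.01,0,0.05],[0,0,0]],[1,[-0.02,0,0.06],[0,0,0]],[1,[-0.02,0,0.08],[0,0,0]],[1,[-0.02,0,0.08],[0,0,0]],[1,[-0.02,0,0.08],[0,0,0]],[1,[-0.02,0,0.08],[0,0,0]]]}}

```text
time: 11.98
eef_pos: [530.1, 209.8, 95.2]
tcp_rot: [[-0.059, -0.998, -0.015], [-0.964, 0.061, -0.258], [0.259, -0.0, -0.966]]
contact_force: [-2.5, -0.1, 6.0]
finger_gap: 0.273
```

```bash
python3 - <<'E'
from h import *
plantip([528.2,185.5,5],Rt(176.5,15))
read_camera("wrist");print(status.observe()["contact_force"])
E
```

```text
tip [528.699 186.205   7.037]
t 11.9833 pos [530.108 209.803  95.223] gap 0.2732157840772959 F [-2.54  -0.053  6.021] j [ 0.752  0.49  -0.303  0.216 -0.981 -0.952]
shift [0.006 0.014 0.072] turn [-0.004 -0.001  0.002]
[-1.436 -1.185  5.746]
```

The tip touches the floor: 6 N up at tip height 7.0 mm, against a predicted 6.8 mm. Now I'll reduce the grip and open.

{"fn": "servo_tool", "kwargs": {"moves": [[1,[0,0,0],[0,0,0]],[1,[0,0,0],[0,0,0]],[0.44,[0,0,0],[0,0,0]],[0.4,[0,0,0],[0,0,0]],[0.35,[0,0,0],[0,0,0]],[0.3,[0,0,0],[0,0,0]],[0.2,[0,0,0],[0,0,0]],[0.1,[0,0,0],[0,0,0]]], "newtons": 20}}

```text
time: 12.7
eef_pos: [530.1, 210.0, 94.4]
tcp_rot: [[-0.059, -0.998, -0.016], [-0.964, 0.061, -0.258], [0.259, 0.0, -0.966]]
contact_force: [-0.0, -0.4, 0.3]
finger_gap: 0.446
```

{"fn": "servo_tool", "kwargs": {"moves": [[0,[0,0,0],[0,0,0]],[-0.2,[0,0,0],[0,0,0]],[-0.4,[0,0,0],[0,0,0]],[-0.6,[0,0,0],[0,0,0]],[-0.8,[0,0,0],[0,0,0]],[-0.8,[0,0,0],[0,0,0]],[-0.8,[0,0,0],[0,0,0]],[-0.8,[0,0,0],[0,0,0]]]}}

```text
time: 13.37
eef_pos: [530.0, 209.8, 94.8]
tcp_rot: [[-0.059, -0.998, -0.016], [-0.964, 0.061, -0.258], [0.259, -0.0, -0.966]]
contact_force: [0.3, 0.7, 0.0]
finger_gap: 0.899
```

```bash
python3 - <<'E'
from h import *
plantip([528.2,185.5,5],Rt(176.5,15))
for n in ["scene","side","wrist"]:
    c=read_camera(n);cv2.imwrite(f"pics/{n}8.png",c["color"])
a=cv2.imread('pics/scene8.png');b=cv2.imread('pics/side8.png')
f=lambda i,x,y:cv2.resize(i[y:y+75,x:x+100],None,fx=4,fy=4,interpolation=cv2.INTER_CUBIC)
cv2.imwrite('pics/z8.png',np.vstack([np.hstack([f(a,270,245),f(b,190,60)]),cv2.resize(cv2.imread('pics/wrist8.png')[84:],(800,300))]))
E
```

```text
tip [528.601 186.229   6.571]
t 13.3667 pos [530.04  209.813  94.76 ] gap 0.8986793068957872 F [0.313 0.665 0.043] j [ 0.752  0.49  -0.303  0.216 -0.981 -0.952]
shift [0.011 0.012 0.057] turn [-0.001  0.     0.001]
```

View pics/z8.png

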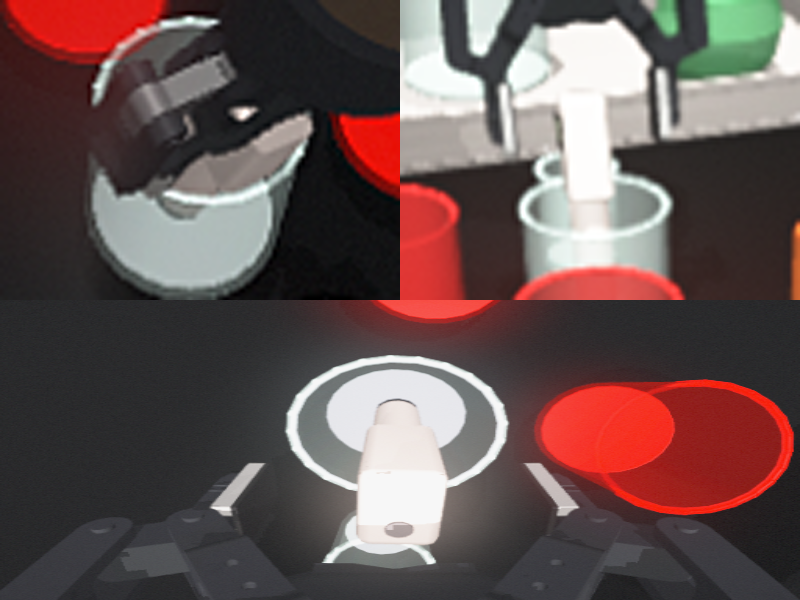

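The tester leans on the rim between the open fingers, clear of both. I'm backing out along the tool axis.

{"fn": "servo_tool", "kwargs": {"moves": [[-0.8,[0,0,-0.3],[0,0,0]],[-0.8,[0,0,-0.7],[0,0,0]],[-0.8,[0,0,-1.1],[0,0,0]],[-0.8,[0,0,-1.6],[0,0,0]],[-0.8,[0,0,-2.2],[0,0,0]],[-0.8,[0,0,-3.0],[0,0,0]],[-0.8,[0,0,-3.8],[0,0,0]],[-0.8,[0,0,-4.4],[0,0,0]]]}}

```text
time: 14.18
eef_pos: [532.6, 244.8, 225.2]
tcp_rot: [[-0.059, -0.998, -0.013], [-0.965, 0.06, -0.257], [0.257, -0.002, -0.966]]
contact_force: [0.0, 0.3, 0.2]
finger_gap: 0.899
```

{"fn": "servo_tool", "kwargs": {"moves": [[-0.8,[-0.5,0,-0.3],[0,0,0]],[-0.8,[-1.2,0,-0.5],[0,0,0]],[-0.8,[-2,0,-0.7],[0,0,0]],[-0.8,[-2.6,0,-0.8],[0,0,0]],[-0.8,[-3,0,-0.8],[0,0,0]],[-0.8,[-3,0,-0.8],[0,0,0]],[-0.8,[-3,0,-0.8],[0,0,0]],[-0.8,[-3,0,-0.8],[0,0,0]]]}}

```text
time: 14.85
eef_pos: [537.6, 336.1, 222.2]
tcp_rot: [[-0.059, -0.998, -0.016], [-0.964, 0.061, -0.259], [0.259, 0.0, -0.966]]
contact_force: [0.4, -0.1, 0.0]
finger_gap: 0.903
```

```bash
python3 - <<'E'
from h import *
plantip([528.2,185.5,5],Rt(176.5,15))
for n in ["scene","side","wrist"]:
    c=read_camera(n);cv2.imwrite(f"pics/{n}9.png",c["color"])
    print(n,[(d["score"],d["centre"],atz(c,d["centre"],7)) for d in pinpoint(c,"flat_tester")],[(d["score"],atz(c,d["centre"],0)) for d in pinpoint(c,"beaker")])
a=cv2.imread('pics/scene9.png');b=cv2.imread('pics/side9.png')
f=lambda i,x,y:cv2.resize(i[y:y+75,x:x+100],None,fx=4,fy=4,interpolation=cv2.INTER_CUBIC)
cv2.imwrite('pics/z9.png',np.vstack([np.hstack([f(a,270,245),f(b,190,60)]),np.hstack([f(a,150,110),f(b,280,130)])]))
E
```

```text
tip [536.135 312.475 134.074]
t 14.85 pos [537.626 336.109 222.249] gap 0.9027149022640918 F [ 0.402 -0.135  0.019] j [ 0.885  0.494  0.077  0.155 -1.371 -0.993]
shift [2.981 0.004 5.255] turn [ 0.006 -0.007 -0.003]
scene [(0.97, [228.8, 247.1], array([605.42 ,  31.442,   7.   ])), (0.86, [312.8, 293.6], array([530.625, 185.151,   7.   ])), (0.74, [262.3, 162.7], array([ 439.117, -125.996,    7.   ]))] [(0.86, array([415.025, 208.643,   0.   ])), (0.67, array([524.879, 193.412,   0.   ])), (0.67, array([501.183,  78.095,   0.   ]))]
side [(0.9, [236.5, 240.8], array([ 439.528, -128.254,    7.   ])), (0.89, [293.8, 174.0], array([595.084,  23.243,   7.   ]))] [(0.63, array([496.481,  74.317,   0.   ])), (0.62, array([418.816, 220.08 ,   0.   ]))]
wrist [(0.78, [253.9, 80.1], array([525.802, 185.912,   7.   ]))] [(0.96, array([532.457, 187.948,   0.   ])), (0.81, array([415.235, 211.618,   0.   ]))]
```

View pics/z9.png

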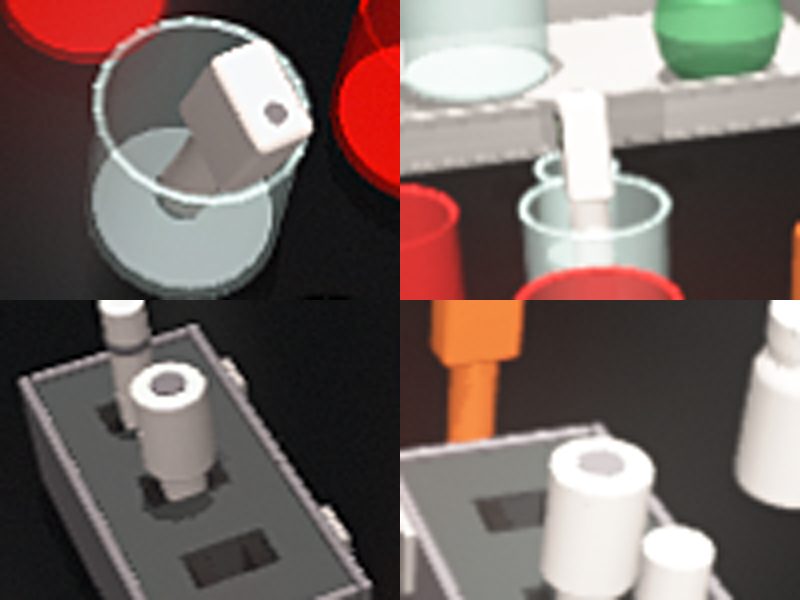

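{"fn": "servo_tool", "kwargs": {"moves": [[-0.8,[0,0,0],[0,0,0]],[-0.8,[0,0,0],[0,0,0]],[-0.8,[0,0,0],[0,0,0]],[-0.8,[0,0,0],[0,0,0]],[-0.8,[0,0,0],[0,0,0]],[-0.8,[0,0,0],[0,0,0]],[-0.8,[0,0,0],[0,0,0]],[-0.8,[0,0,0],[0,0,0]]]}}

```text
time: 15.97
eef_pos: [537.8, 336.9, 222.1]
tcp_rot: [[-0.059, -0.998, -0.016], [-0.964, 0.061, -0.258], [0.259, -0.0, -0.966]]
contact_force: [-0.8, 0.3, 0.0]
finger_gap: 0.898
```

```bash
python3 - <<'E'
from h import *
c=read_camera("scene");d=cv2.absdiff(cv2.GaussianBlur(c["color"],(3,3),0),cv2.GaussianBlur(cv2.imread("pics/scene9.png"),(3,3),0))[245:320,285:360]
print(d.max(),d.mean()); print(r.sign_off())
E
```

```text
4 0.3348148148148148
the job is handed in; nothing more can be done
None
```

The white flat-headed tester is in the larger clear beaker, tip on the floor and leaning on the rim. I handed the job in at about 16 s; the hand-in gives no verdict.

- **What I did:** I gripped the head and eased it up out of its cutout with small twists. I carried it over the bench and tilted it 15° over the beaker. I lowered it until the tip pressed on the floor with 6 N, then let go and backed the arm off.
- **Tester in the beaker:** the network put the tip about 5 mm from the beaker's axis (37 mm allowed). Its height came to about 7 mm above the underside at release (20 mm allowed).
- **Other objects:** the beaker is upright and the round and slim testers are still in their cutouts, judged from the pictures.
- **Stillness:** two pictures about 1 s apart showed no movement, and the gripper is clear of everything.
- **Disagreements:** the scene and wrist views differed by about 5 mm on the tip and 9 mm on the beaker, well within the tolerance. The side view's network did not find the tester or the clear beaker at the end, because a red beaker partly hides them.

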